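# Shut the stocked parts drawers

## Task

Three small stock drawers stand open on the packing desk. With the fingertips, gently push the two that have stock in them fully shut without slamming them, and leave the empty one open just as it is, so that it is seen and refilled. Grasp and lift nothing, leave the stock lying in its drawers, do not disturb the other things on the desk, and end clear of everything.

Things in the scene. Friction and masses are not known exactly. Their poses are not given: they have to be found in the camera images.
- unit_a: fixed grey metal case of a single-drawer stock unit, 220 deep x 130 wide x 100 high mm, with the carton in its drawer. Its origin is on the desk, midway across, 50 mm behind the case's front edge; its x points into the unit (the way the drawer closes), z up. The three units look alike, stand on the desk in any order, and each faces roughly towards the robot.
- unit_b: fixed grey metal case of a single-drawer stock unit, 220 deep x 130 wide x 100 high mm, with the two collars in its drawer. Its origin is on the desk, midway across, 50 mm behind the case's front edge; its x points into the unit (the way the drawer closes), z up. The three units look alike, stand on the desk in any order, and each faces roughly towards the robot.
- unit_c: fixed grey metal case of a single-drawer stock unit, 220 deep x 130 wide x 100 high mm, whose drawer is empty. Its origin is on the desk, midway across, 50 mm behind the case's front edge; its x points into the unit (the way the drawer closes), z up. The three units look alike, stand on the desk in any order, and each faces roughly towards the robot.
- front_a (a point): centre of the outer face of the flat blue plastic front panel (130 wide x 92 high x 8 mm thick, from 4 to 96 mm above the desk, no handle sticking out) of the drawer that holds the cardboard carton; the point is 50 mm above the desk, travels with the drawer, and its x axis points into the unit, the way the drawer closes.
- front_b (a point): centre of the outer face of the flat blue plastic front panel (130 wide x 92 high x 8 mm thick, from 4 to 96 mm above the desk, no handle sticking out) of the drawer that holds the two steel collars; the point is 50 mm above the desk, travels with the drawer, and its x axis points into the unit, the way the drawer closes.
- front_c (a point): centre of the outer face of the flat blue plastic front panel (130 wide x 92 high x 8 mm thick, from 4 to 96 mm above the desk, no handle sticking out) of the empty drawer; the point is 50 mm above the desk, travels with the drawer, and its x axis points into the unit, the way the drawer closes.
- drawer_a (a joint): slide of the drawer that holds the cardboard carton: metres open; 0 = fully shut with the front panel against the case's front edge (a hard stop), 0.125 = fully out; starts between 0.07 and 0.115. It runs with light friction (about 1.5 N plus 3 N per m/s) and stays where it is left.
- drawer_b (a joint): slide of the drawer that holds the two steel collars: metres open; 0 = fully shut with the front panel against the case's front edge (a hard stop), 0.125 = fully out; starts between 0.07 and 0.115. It runs with light friction (about 1.5 N plus 3 N per m/s) and stays where it is left.
- drawer_c (a joint): slide of the empty drawer: metres open; 0 = fully shut with the front panel against the case's front edge (a hard stop), 0.125 = fully out; starts between 0.07 and 0.115. It runs with light friction (about 1.5 N plus 3 N per m/s) and stays where it is left. To be left as it is.
- carton: plain closed cardboard carton, 40 x 75 x 34 mm, 0.1 to 0.2 kg, lying loose on the floor of drawer a (13 mm above the desk); origin at the centre of its underside. Stock.
- collar_1: steel collar, 46 mm across, 26 mm high, 24 mm bore, lying flat and loose on the floor of drawer b (13 mm above the desk); origin at the centre of its underside. Stock.
- collar_2: a second collar like collar_1, beside it in drawer b. Stock.
- screwdriver: screwdriver lying on the desk between the robot and the units, about 140 mm long and 26 mm thick at the handle, which points towards the robot; origin midway along it, at desk height; bystander.
- tape: empty grey tape spool, 60 mm across, 25 mm high, lying flat on the desk between the robot and the units; origin at the centre of its underside; bystander.
- cup: white cup, 76 mm across, 85 mm high, standing on the desk at one end of the row of units; origin under its centre; bystander.
- label_box: white box of labels, 90 x 70 x 60 mm, standing on the desk at the other end of the row of units; origin under its centre; bystander.
Things that resemble listed ones, but are neither listed nor needed, are in the scene too. What is shaped like the carton but green or orange is not meant. Leave any green look-alike of the collar_2 alone.

How it is judged:
By the outcome, as a careful person would: the job done as asked, in the order asked, and still so for the second after the job is handed in, with the robot touching nothing.
It also fails if it takes over 51 s, if anything falls off the work surface, if the arm or the gripper's body presses on something with over 40 N, if the wrist force passes 120 N, or if a joint passes its speed limit or range.

## Robot

A 7-joint arm with a two-finger parallel gripper is mounted at the origin on the work surface. World frame = base frame: x ahead of the robot, y to its left, z up, the work surface at z = 0. Lengths are in m, angles in rad, forces in N, time in s.
With the tool pointing down it reaches from about 0.4 to 0.85 m from the base axis. Payload 10.4 kg.
Tool frame: the origin (TCP) lies between the finger pads; the fingertips stand 11 mm ahead of it and the grasp point (between the pads) lies 8 mm behind it; z points along the fingers, y is the direction in which the jaws open and shut (so a half turn about z gives the same grasp; the last joint's range is limited). The gripper opens to 87 mm and grips with 3 to 60 N. Pads are 19 mm wide; open, the fingers measure 117 mm over their backs; the gripper's body (75 mm by 190 mm) begins 51 mm behind the grasp point.
Start: joints at [1.208, 0.332, -0.065, 1.46, 0.022, 1.35, -0.088], TCP at [0.208, -0.589, 0.203] pointing down, gripper open.
Joint ranges: [-2.6, 2.6], [-0.5, 2.12], [-1.47, 1.34], [0.16, 2.42], [-1.27, 4.41], [0.06, 2.06], [-2.6, 2.6]. Speed limits (rad/s): [2.22, 2.22, 2.79, 2.79, 3.14, 3.14, 3.14].

## Interface

Orientations are given as a unit quaternion [x, y, z, w].
In Python, from bench import r, eyes gives the robot as it stands.
- The arm moves only by the shell command python3 -m inch 'ROWS' [FORCE]. ROWS is a JSON object of lists of equal length, an entry for each row: "translation": the shift along the world's x, y, z scaled (see below), a list of three; "rot": the turn, a rotation vector about the world's x, y, z scaled (see below), a list of three; "jaw": the finger opening in mm, from 0 to 87. In form: {"translation": [[tx, ty, tz], ...], "rot": [[ax, ay, az], ...], "jaw": [jaw, ...]}. A call has 1 to 20 rows; each row is the pose to reach, as a shift and turn from the pose measured when the call began; what a row does not reach only later rows make up. The controller multiplies each number of a shift by 100 mm and each number of a turn by 60 degrees. A row lasts 1/10 s, in which the tool goes at most 50 mm and 8.59 degrees, less where a joint would pass 70% of its speed; a pose out of reach is approached as far as the arm can. A call with a number of a shift or a turn outside -1 to 1 is refused whole. A call with a gripper value outside its range is refused whole. The fingers move at their own pace and stop on an object; FORCE is the grip in N (left out, the last holds). Time passes only in rows, so rows that repeat a pose let the fingers close. It gives the time, the measured TCP pose, the force and the opening at its end, in the units of the state.
- r.read_state(): the state, without advancing time (a new reading comes with each control period).
- eyes.camera(name): name is "scene" or "top" or "wrist"; returns the picture (400x640x3 uint8, blue, green, red); there is no depth.
- eyes.calibration(name): a dict with "fx", "fy", "cx", "cy" (pixels), "R" (3x3) and "t" (3): a world point X has camera coordinates R X + t; the wrist camera has in their place "hand_eye" (4x4, takes a point from camera to tool coordinates, whose origin is the TCP and whose axes are the flange's). Camera axes: x right, y down, z forward; pixel columns grow to the right and rows downward; lengths in m; the calibration is good to about 2 mm. A picture is of the moment at which its call begins: read the wrist's pose just before it. calibration takes no time and is no camera call.
- r.close_job(): hands the job in, once; it reports no verdict.
The state is a dict: "time": time; "joint_positions": joint angles; "joint_vel": joint speeds; "joint_torque": joint torques, N m; "ee_pos": TCP position; "eef_rot": TCP orientation; "ft_force": force on the tool from outside, world axes, zero at the start; "torque": the same for the moment, N m; "width": finger opening in m.
Only numpy, scipy, OpenCV 4.12 (cv2) and the standard library are available. Lean on these libraries where they do the work, as an engineer would, in place of code of your own. Each camera call takes 0.05 s, during which the arm holds its last target. There are 200 camera calls.

## Working session

There is one attempt and no reset: what is moved stays moved. The work goes in short steps, Python scripts to look and compute and a shell command to move; the robot and the scene stay as the last step left them, time stands still between calls to the robot, and variables do not carry over. Pictures are saved under pics/ and viewed, about 8 in all and at most 12, crops included, and the job is handed in when it is done.

```bash
mkdir -p pics; ls; python3 - <<'E'
from bench import r,eyes
import cv2,numpy as np
for n in("top","scene"):
    cv2.imwrite(f"pics/{n}1.png",eyes.camera(n))
    c=eyes.calibration(n);print(n,{k:np.round(v,4).tolist() for k,v in c.items()})
s=r.read_state();print(s)
E
```

```text
pics
top {'fx': 429.4355, 'fy': 429.4355, 'cx': 313.4756, 'cy': 196.5705, 'R': [[-0.022, -0.9997, -0.0101], [-0.9923, 0.0231, -0.1216], [0.1218, 0.0073, -0.9925]], 't': [0.0048, 0.5498, 1.0585]}
scene {'fx': 383.2426, 'fy': 383.2426, 'cx': 324.7362, 'cy': 197.2867, 'R': [[-0.9006, 0.4347, 0.0028], [0.3587, 0.7469, -0.5599], [-0.2455, -0.5032, -0.8286]], 't': [0.5044, -0.1534, 1.1921]}
{'time': 0.1, 'joint_positions': array([ 1.20836824,  0.33282314, -0.06466216,  1.46085127,  0.02159192,
        1.34988791, -0.08848147]), 'joint_vel': array([ 0.00122636, -0.00048757, -0.00014857, -0.00111369,  0.00086499,
       -0.00128875, -0.00072839]), 'joint_torque': array([ 9.50937283e-04, -6.24542785e+01,  2.41416082e-02, -3.90721500e+01,
       -6.14823774e-02,  3.64593545e-02,  6.37109139e-07]), 'ee_pos': array([ 0.20818348, -0.5889212 ,  0.20242727]), 'eef_rot': array([ 9.85599099e-01,  1.69097633e-01, -1.37758086e-04, -6.22381776e-04]), 'ft_force': array([ 0.82130762, -0.03933789, -0.36323128]), 'torque': array([-0.03487044,  0.0051995 ,  0.07398269]), 'width': 0.0870938112594117}
```

View pics/top1.png

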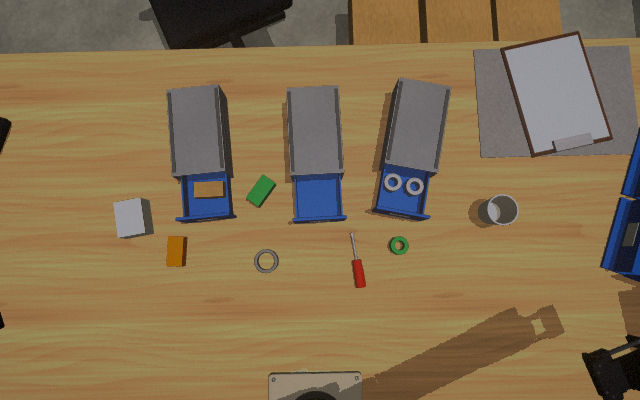

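View pics/scene1.png

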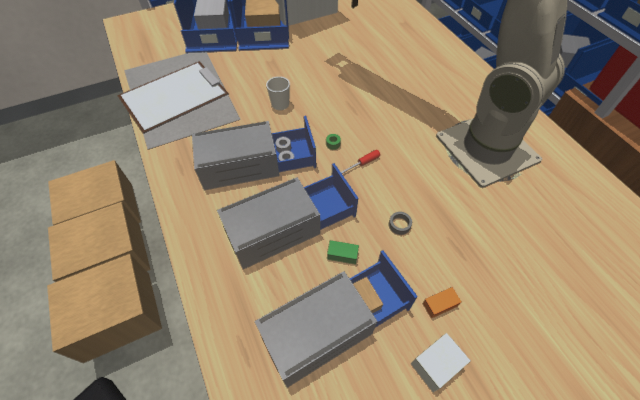

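The top view shows three units. The left drawer (about 207,195) holds the tan carton. The middle one (318,197) is empty. The right one (403,195) holds two steel collars.

- **Carton candidates:** tan (208,189) in the left drawer, the one I want. Green (261,190) and orange (177,251) on the desk are look-alikes.
- **Collar candidates:** steel pair (393,182) and (415,186) in the right drawer, the ones I want. The green ring (399,245) is a look-alike, and the grey ring (266,261) is the tape spool.

So I'll push left and right, and leave the middle open.

```bash
cat > h.py <<'E'
import numpy as np,cv2
from bench import r,eyes
def cast(n,uv,z):
    c=eyes.calibration(n);R=np.array(c["R"]);t=np.array(c["t"])
    uv=np.atleast_2d(uv).astype(float)
    d=np.c_[(uv[:,0]-c["cx"])/c["fx"],(uv[:,1]-c["cy"])/c["fy"],np.ones(len(uv))]@R
    C=-R.T@t
    return C+d*((z-C[2])/d[:,2])[:,None]
def proj(n,X):
    c=eyes.calibration(n);p=np.atleast_2d(X)@np.array(c["R"]).T+np.array(c["t"])
    return np.c_[c["fx"]*p[:,0]/p[:,2]+c["cx"],c["fy"]*p[:,1]/p[:,2]+c["cy"]]
E
python3 - <<'E'
from h import *
im=cv2.imread("pics/top1.png");hsv=cv2.cvtColor(im,cv2.COLOR_BGR2HSV)
m=cv2.inRange(hsv,(100,100,30),(130,255,255));m[:,500:]=0
print("cam",cast("top",[[313,196]],1.1))
n,l,st,ce=cv2.connectedComponentsWithStats(m)
for i in range(1,n):
    if st[i,4]<200: continue
    print(st[i])
    x0,y0,w,h,_=st[i]; P=[]
    for u in range(x0+4,x0+w-4):
        P.append((u,np.flatnonzero(l[:,u]==i).max()+.5))
    P=np.array(P,float)
    vx,vy,cx,cy=cv2.fitLine(P.astype(np.float32),cv2.DIST_HUBER,0,.01,.01).ravel()
    f=lambda u:(u,cy+(u-cx)*vy/vx)
    e=[f(x0),f(x0+w)]
    W=cast("top",e,.096);d=W[1]-W[0]
    nrm=np.array([-d[1],d[0]])/np.hypot(*d[:2]); nrm*=np.sign(nrm[0])
    print(np.round(W,4).tolist(),"mid",W.mean(0).round(4),"w",np.hypot(*d[:2]).round(4),"yaw deg",np.degrees(np.arctan2(nrm[1],nrm[0])).round(2))
for nme,uv,z in[("tape",(266,261),.0),("sd tip",(352,234),0),("sd handle",(361,286),.013),("sd handle top",(357,261),.013),("green ring",(399,245),.02),("orange",(177,251),.034),("orange top",(177,236),.034),("green",(261,190),.034),("label",(131,217),.06),("label BR",(151,236),.06),("cup",(503,208),.085)]:
    print(nme,cast("top",[uv],z).round(3)[0])
cv2.imwrite("pics/crop1.png",cv2.resize(im[150:300,100:460],None,fx=2.2,fy=2.2,interpolation=2))
E
```

```text
cam [[ 0.41893681 -0.01545688  1.1       ]]
[ 376  164   55   54 1474]
[[0.5098, -0.1565, 0.096], [0.4832, -0.286, 0.096]] mid [ 0.4965 -0.2213  0.096 ] w 0.1322 yaw deg -11.61
[ 176  172   54   49 1345]
[[0.4926, 0.3214, 0.096], [0.5031, 0.1923, 0.096]] mid [0.4978 0.2568 0.096 ] w 0.1296 yaw deg 4.63
[ 293  174   54   48 2113]
[[0.4848, 0.042, 0.096], [0.4887, -0.0867, 0.096]] mid [ 0.4868 -0.0224  0.096 ] w 0.1287 yaw deg 1.74
tape [0.389 0.119 0.   ]
sd tip [ 0.454 -0.105  0.   ]
sd handle [ 0.322 -0.122  0.013]
sd handle top [ 0.385 -0.114  0.013]
green ring [ 0.423 -0.222  0.02 ]
orange [0.42  0.338 0.034]
orange top [0.458 0.339 0.034]
green [0.57  0.126 0.034]
label [0.506 0.445 0.06 ]
label BR [0.458 0.394 0.06 ]
cup [ 0.505 -0.463  0.085]
```

View pics/crop1.png

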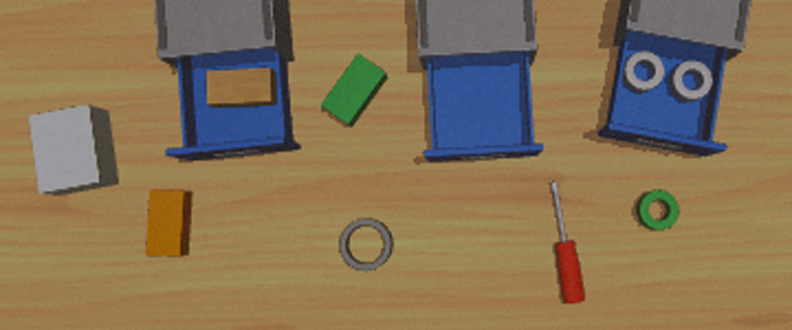

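The crop confirms it: tan carton in the left drawer (crop 238,87), middle drawer empty (482,100), two steel collars in the right drawer (643,71 and 691,80). The look-alikes lie loose on the desk. Next I'll measure the case front edges and the travel, and start towards drawer b.

```bash
python3 - <<'E'
from h import *
im=cv2.imread("pics/top1.png");hsv=cv2.cvtColor(im,cv2.COLOR_BGR2HSV)
m=cv2.inRange(hsv,(100,100,30),(130,255,255))
for n,us,yaw in(("a",range(192,222),4.63),("b",range(388,422),-11.61),("c",range(302,334),1.74)):
    P=[];B=[]
    for u in us:
        v=np.flatnonzero(m[150:235,u])+150; P.append((u,v.min()-.5));B.append((u,v.max()+.5))
    nn=np.array([np.cos(np.radians(yaw)),np.sin(np.radians(yaw))])
    for z in(.096,.004):
        print(n,"z",z,"front along n",np.median(cast("top",B,z)[:,:2]@nn).round(4),"edge",np.median(cast("top",P,.1)[:,:2]@nn).round(4))
    u=us[len(us)//2];print(u,[tuple(map(int,im[v,u])) for v in range(206,226)])
E
python3 -m inch '{"translation":[[0.2,0.25,0],[0.4,0.5,0],[0.6,0.75,0],[0.8,1,0]],"rot":[[0,0,-0.13],[0,0,-0.26],[0,0,-0.39],[0,0,-0.52]],"jaw":[0,0,0,0]}'
```

```text
a z 0.096 front along n 0.517 edge 0.6228
a z 0.004 front along n 0.5263 edge 0.6228
207 [(145, 77, 48), (145, 77, 46), (145, 78, 46), (146, 78, 49), (144, 76, 43), (145, 76, 46), (144, 79, 45), (143, 75, 40), (123, 66, 42), (137, 72, 40), (146, 79, 46), (76, 46, 41), (40, 37, 42), (65, 69, 70), (52, 44, 45), (53, 78, 104), (75, 119, 153), (79, 126, 154), (80, 122, 158), (81, 128, 156)]
b z 0.096 front along n 0.5309 edge 0.6413
b z 0.004 front along n 0.5417 edge 0.6413
405 [(150, 84, 51), (147, 82, 46), (151, 84, 52), (150, 86, 50), (118, 69, 47), (133, 69, 38), (148, 83, 50), (140, 78, 47), (58, 43, 43), (38, 39, 44), (69, 74, 82), (56, 51, 53), (46, 62, 81), (58, 86, 113), (80, 122, 153), (86, 135, 157), (85, 134, 153), (83, 132, 154), (84, 133, 155), (84, 135, 156)]
c z 0.096 front along n 0.4857 edge 0.5948
c z 0.004 front along n 0.492 edge 0.5948
318 [(150, 83, 49), (151, 83, 50), (149, 83, 50), (149, 83, 47), (152, 85, 49), (149, 82, 43), (152, 85, 52), (149, 81, 47), (151, 86, 53), (153, 86, 50), (125, 75, 50), (141, 75, 47), (152, 84, 54), (142, 76, 48), (54, 39, 41), (79, 88, 91), (57, 65, 76), (88, 131, 151), (83, 130, 154), (85, 134, 158)]
time: 0.5
ee_pos: [0.2887, -0.4877, 0.202]
eef_rot: [0.994, -0.105, -0.0, -0.001]
ft_force: [0.6, 0.3, -0.3]
width: 0.0631
```

```bash

python3 -m inch '{"translation":[[0.2,0.3,0],[0.35,0.6,0],[0.5,0.9,0],[0.55,1,0]],"rot":[[0,0,0],[0,0,0],[0,0,0],[0,0,0]],"jaw":[0,0,0,0]}'
python3 -m inch '{"translation":[[0.2,0.3,0],[0.35,0.6,0],[0.5,0.9,0],[0.55,1,0]],"rot":[[0,0,0],[0,0,0],[0,0,0],[0,0,0]],"jaw":[0,0,0,0]}'
python3 -m inch '{"translation":[[0.2,0.25,0],[0.4,0.5,0],[0.54,0.7,-0.2],[0.54,0.73,-0.5],[0.54,0.73,-0.8],[0.54,0.73,-1.0],[0.54,0.73,-1.0],[0.54,0.73,-1.0]],"rot":[[0,0,0],[0,0,0],[0,0,0],[0,0,0],[0,0,0],[0,0,0],[0,0,0],[0,0,0]],"jaw":[0,0,0,0,0,0,0,0]}'
```

```text
time: 0.9
ee_pos: [0.3456, -0.3844, 0.2019]
eef_rot: [0.995, -0.103, -0.0, -0.001]
ft_force: [0.5, 1.2, 0.3]
width: 0.0313
time: 1.3
ee_pos: [0.402, -0.2816, 0.2019]
eef_rot: [0.995, -0.101, -0.0, -0.002]
ft_force: [0.8, -0.3, -0.6]
width: 0.0029
time: 2.1
ee_pos: [0.4559, -0.2094, 0.1023]
eef_rot: [0.995, -0.102, -0.0, -0.002]
ft_force: [-0.2, -0.6, -0.2]
width: 0.0003
```

```bash

python3 -m inch '{"translation":[[0,0,-0.13],[0,0,-0.26],[0.05,-0.01,-0.26],[0.1,-0.02,-0.26],[0.15,-0.03,-0.26],[0.2,-0.04,-0.26],[0.24,-0.05,-0.26],[0.27,-0.055,-0.26],[0.29,-0.06,-0.26],[0.31,-0.064,-0.26],[0.33,-0.068,-0.26],[0.35,-0.072,-0.26],[0.37,-0.076,-0.26],[0.39,-0.08,-0.26]],"rot":[[0,0,0],[0,0,0],[0,0,0],[0,0,0],[0,0,0],[0,0,0],[0,0,0],[0,0,0],[0,0,0],[0,0,0],[0,0,0],[0,0,0],[0,0,0],[0,0,0]],"jaw":[0,0,0,0,0,0,0,0,0,0,0,0,0,0]}'
python3 - <<'E'
from h import *
im=eyes.camera("top");cv2.imwrite("pics/top2.png",im)
cv2.imwrite("pics/crop2.png",cv2.resize(im[70:300,280:520],None,fx=2.5,fy=2.5,interpolation=2))
E
```

```text
time: 3.5
ee_pos: [0.4949, -0.2174, 0.0762]
eef_rot: [0.995, -0.102, -0.0, -0.002]
ft_force: [-1.4, -0.1, 0.2]
width: 0.0004
```

View pics/crop2.png

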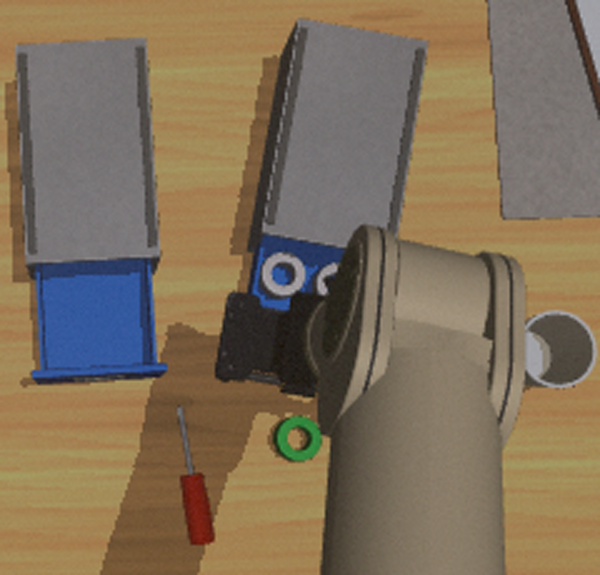

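The gripper hides the contact point, but the force (-1.4 N in x) suggests contact with drawer b. The collars are still visible at (283,273), and the cup and other things are clear. Pushing on gently.

```bash

python3 -m inch '{"translation":[[0.03,-0.006,0],[0.06,-0.012,0],[0.1,-0.021,0],[0.14,-0.029,0],[0.19,-0.039,0],[0.24,-0.049,0],[0.29,-0.06,0],[0.34,-0.07,0],[0.39,-0.08,0],[0.44,-0.091,0],[0.49,-0.101,0],[0.54,-0.111,0],[0.59,-0.121,0],[0.63,-0.13,0],[0.66,-0.136,0],[0.69,-0.142,0],[0.71,-0.146,0],[0.73,-0.151,0],[0.74,-0.153,0],[0.75,-0.155,0]],"rot":[[0,0,0],[0,0,0],[0,0,0],[0,0,0],[0,0,0],[0,0,0],[0,0,0],[0,0,0],[0,0,0],[0,0,0],[0,0,0],[0,0,0],[0,0,0],[0,0,0],[0,0,0],[0,0,0],[0,0,0],[0,0,0],[0,0,0],[0,0,0]],"jaw":[0,0,0,0,0,0,0,0,0,0,0,0,0,0,0,0,0,0,0,0]}'
python3 - <<'E'
from h import *
im=eyes.camera("top");cv2.imwrite("pics/top3.png",im)
s=eyes.camera("scene");cv2.imwrite("pics/scene3.png",s)
cv2.imwrite("pics/crop3.png",np.hstack([cv2.resize(im[70:270,300:500],None,fx=2,fy=2,interpolation=2),cv2.resize(s[80:230,150:350],(400,300),interpolation=2)[:300].copy() if 0 else cv2.resize(s[60:260,180:380],None,fx=2,fy=2,interpolation=2)]))
E
```

```text
time: 5.55
ee_pos: [0.5702, -0.2329, 0.0762]
eef_rot: [0.995, -0.102, -0.0, -0.002]
ft_force: [-1.7, -0.2, 0.5]
width: 0.0003
```

View pics/crop3.png

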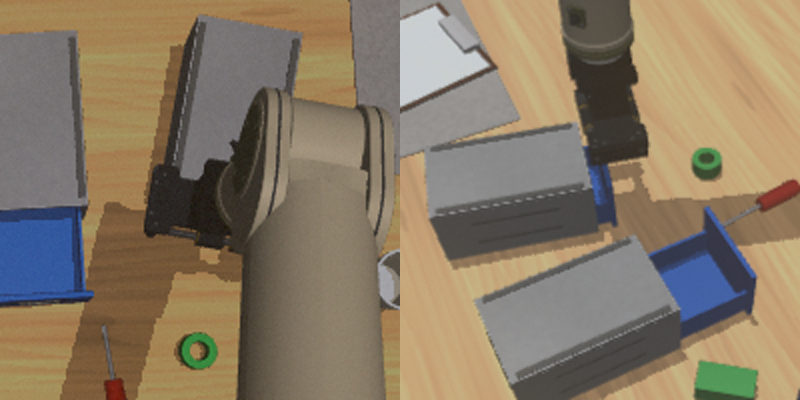

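The drawer is nearly shut (scene crop 600,195), with about 18 mm left. Slower from here.

```bash

python3 -m inch '{"translation":[[0.02,-0.004,0],[0.04,-0.008,0],[0.06,-0.012,0],[0.08,-0.016,0],[0.1,-0.02,0],[0.115,-0.023,0],[0.13,-0.027,0],[0.14,-0.029,0]],"rot":[[0,0,0],[0,0,0],[0,0,0],[0,0,0],[0,0,0],[0,0,0],[0,0,0],[0,0,0]],"jaw":[0,0,0,0,0,0,0,0]}'
python3 -m inch '{"translation":[[0.01,-0.002,0],[0.02,-0.004,0],[0.03,-0.006,0]],"rot":[[0,0,0],[0,0,0],[0,0,0]],"jaw":[0,0,0]}'
```

```text
time: 6.45
ee_pos: [0.5845, -0.2358, 0.0763]
eef_rot: [0.995, -0.101, -0.0, -0.002]
ft_force: [-1.7, -1.2, 0.2]
width: 0.0002
time: 6.75
ee_pos: [0.5875, -0.2365, 0.0763]
eef_rot: [0.995, -0.102, -0.0, -0.002]
ft_force: [-2.1, -1.4, -0.3]
width: 0.0003
```

```bash
for i in 1 2; do
python3 -m inch '{"translation":[[0.01,-0.002,0],[0.02,-0.004,0]],"rot":[[0,0,0],[0,0,0]],"jaw":[0,0]}' | grep -E "pos|force"; done
```

```text
ee_pos: [0.5897, -0.2369, 0.0763]
ft_force: [-1.4, -0.7, 0.5]
ee_pos: [0.5907, -0.2373, 0.076]
ft_force: [-7.3, 1.0, 1.1]
```

The force has risen, which is the stop. I'll press slightly once more to confirm.

```bash

python3 -m inch '{"translation":[[0.01,-0.002,0],[0.01,-0.002,0]],"rot":[[0,0,0],[0,0,0]],"jaw":[0,0]}' | grep -E "pos|force"
python3 -m inch '{"translation":[[-0.05,0.01,0],[-0.15,0.03,0],[-0.3,0.06,0],[-0.5,0.1,0.1],[-0.6,0.12,0.3],[-0.7,0.14,0.6],[-0.7,0.14,0.9],[-0.7,0.14,1],[-0.7,0.14,1]],"rot":[[0,0,0],[0,0,0],[0,0,0],[0,0,0],[0,0,0.05],[0,0,0.1],[0,0,0.15],[0,0,0.2],[0,0,0.28]],"jaw":[0,0,0,0,0,0,0,0,0]}'
```

```text
ee_pos: [0.5905, -0.2373, 0.0757]
ft_force: [-8.6, -0.2, 3.3]
time: 8.25
ee_pos: [0.5214, -0.2234, 0.1783]
eef_rot: [0.999, 0.046, -0.001, -0.0]
ft_force: [0.3, 0.7, -0.7]
width: 0.0006
```

```bash

A='x'
python3 -m inch '{"translation":[[-0.2,0.3,0],[-0.4,0.6,0],[-0.55,0.9,0],[-0.63,1,0]],"rot":[[0,0,0],[0,0,0],[0,0,0],[0,0,0]],"jaw":[0,0,0,0]}' | grep pos
python3 -m inch '{"translation":[[0,0.3,0],[0,0.6,0],[0,0.9,0],[0,1,0]],"rot":[[0,0,0],[0,0,0],[0,0,0],[0,0,0]],"jaw":[0,0,0,0]}' | grep pos
python3 -m inch '{"translation":[[0,0.3,0],[0,0.6,0],[0,0.9,0],[0,1,0]],"rot":[[0,0,0],[0,0,0],[0,0,0],[0,0,0]],"jaw":[0,0,0,0]}' | grep pos
python3 -m inch '{"translation":[[0,0.3,0],[0,0.6,0],[0,0.9,0],[0,1,0]],"rot":[[0,0,0],[0,0,0],[0,0,0],[0,0,0]],"jaw":[0,0,0,0]}' | grep pos
python3 -m inch '{"translation":[[0,0.3,0],[0,0.6,0],[0,0.7,0],[0,0.73,0],[0,0.73,0]],"rot":[[0,0,0],[0,0,0],[0,0,0],[0,0,0],[0,0,0]],"jaw":[0,0,0,0,0]}'
```

```text
ee_pos: [0.4574, -0.1205, 0.1785]
ee_pos: [0.4574, -0.0178, 0.1788]
ee_pos: [0.4573, 0.0845, 0.179]
ee_pos: [0.4573, 0.1863, 0.1791]
time: 10.35
ee_pos: [0.4578, 0.258, 0.1788]
eef_rot: [0.999, 0.051, 0.001, -0.0]
ft_force: [-0.0, -1.4, -0.6]
width: 0.0001
```

```bash

python3 -m inch '{"translation":[[0,0,-0.3],[0,0,-0.6],[0,0,-0.85],[0,0,-1],[0.05,0.004,-1],[0.1,0.008,-1],[0.15,0.012,-1],[0.19,0.015,-1],[0.22,0.018,-1],[0.24,0.019,-1],[0.26,0.021,-1],[0.28,0.023,-1],[0.3,0.024,-1],[0.32,0.026,-1],[0.34,0.027,-1],[0.36,0.029,-1],[0.38,0.03,-1]],"rot":[[0,0,0],[0,0,0],[0,0,0],[0,0,0],[0,0,0],[0,0,0],[0,0,0],[0,0,0],[0,0,0],[0,0,0],[0,0,0],[0,0,0],[0,0,0],[0,0,0],[0,0,0],[0,0,0],[0,0,0]],"jaw":[0,0,0,0,0,0,0,0,0,0,0,0,0,0,0,0,0]}'
python3 - <<'E'
from h import *
im=eyes.camera("top");cv2.imwrite("pics/top4.png",im)
s=eyes.camera("scene");cv2.imwrite("pics/scene4.png",s)
cv2.imwrite("pics/crop4.png",np.hstack([im[70:300,100:460],s[100:330,180:480]]))
E
```

```text
time: 12.05
ee_pos: [0.4959, 0.261, 0.0788]
eef_rot: [0.999, 0.051, 0.001, -0.0]
ft_force: [-0.2, 0.8, -1.4]
width: 0.0006
```

View pics/crop4.png

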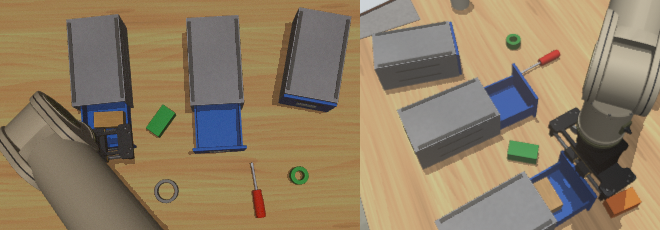

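Drawer b is shut flush (top crop 308,100). The gripper is at drawer a's front, the carton is in place (108,118), and c is unchanged.

```bash

python3 -m inch '{"translation":[[0.02,0.002,0],[0.04,0.003,0],[0.06,0.005,0],[0.09,0.007,0],[0.13,0.01,0],[0.17,0.014,0],[0.22,0.018,0],[0.27,0.022,0],[0.32,0.026,0],[0.37,0.03,0],[0.42,0.034,0],[0.47,0.038,0],[0.52,0.042,0],[0.57,0.046,0],[0.61,0.049,0],[0.64,0.052,0],[0.67,0.054,0],[0.69,0.056,0],[0.71,0.057,0],[0.72,0.058,0]],"rot":[[0,0,0],[0,0,0],[0,0,0],[0,0,0],[0,0,0],[0,0,0],[0,0,0],[0,0,0],[0,0,0],[0,0,0],[0,0,0],[0,0,0],[0,0,0],[0,0,0],[0,0,0],[0,0,0],[0,0,0],[0,0,0],[0,0,0],[0,0,0]],"jaw":[0,0,0,0,0,0,0,0,0,0,0,0,0,0,0,0,0,0,0,0]}'
python3 -m inch '{"translation":[[0.02,0.002,0],[0.04,0.003,0],[0.06,0.005,0],[0.08,0.006,0],[0.1,0.008,0],[0.12,0.01,0],[0.13,0.01,0],[0.14,0.011,0]],"rot":[[0,0,0],[0,0,0],[0,0,0],[0,0,0],[0,0,0],[0,0,0],[0,0,0],[0,0,0]],"jaw":[0,0,0,0,0,0,0,0]}'
```

```text
time: 14.15
ee_pos: [0.5682, 0.2668, 0.0788]
eef_rot: [0.999, 0.051, 0.001, -0.0]
ft_force: [0.1, 1.0, 0.4]
width: 0.0004
time: 14.95
ee_pos: [0.5822, 0.2678, 0.0788]
eef_rot: [0.999, 0.051, 0.001, -0.0]
ft_force: [-0.1, -0.2, -0.2]
width: 0.0008
```

```bash
for i in 1 2 3; do
python3 -m inch '{"translation":[[0.01,0.001,0],[0.02,0.002,0]],"rot":[[0,0,0],[0,0,0]],"jaw":[0,0]}' | grep -E "pos|force"; done
python3 - <<'E'
from h import *
im=eyes.camera("top");cv2.imwrite("pics/top5.png",im)
s=eyes.camera("scene");cv2.imwrite("pics/scene5.png",s)
cv2.imwrite("pics/crop5.png",np.hstack([cv2.resize(im[70:270,120:320],None,fx=2,fy=2),cv2.resize(s[200:400,240:440],None,fx=2,fy=2)]))
E
```

```text
ee_pos: [0.5843, 0.2681, 0.0788]
ft_force: [-0.6, -0.3, 0.7]
ee_pos: [0.5864, 0.2683, 0.0787]
ft_force: [-0.4, 0.1, -0.1]
ee_pos: [0.5885, 0.2685, 0.0788]
ft_force: [-0.1, 0.1, 0.3]
```

View pics/crop5.png

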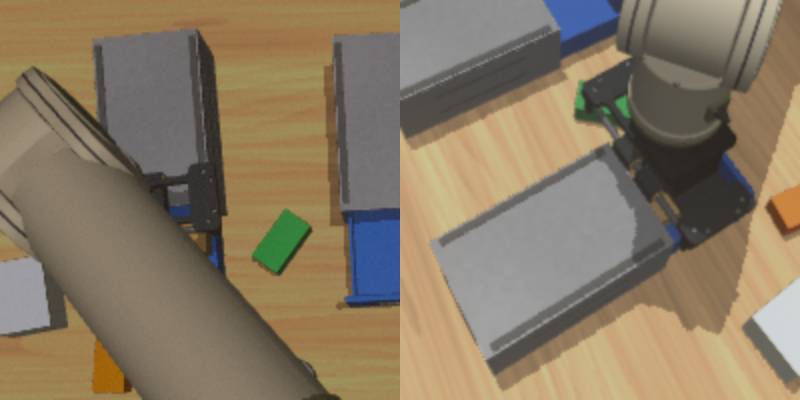

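That doesn't match what I expected. Blue panel is still visible near its old place (scene crop 735,170), the carton can be seen at (208,245), and there was no push force. The fingers may not be in front of the panel. I'll look again before moving.

```bash
python3 - <<'E'
from h import *
s=r.read_state();print(s["ee_pos"],s["eef_rot"],s["ft_force"],s["joint_positions"].round(3))
p=s["ee_pos"]
for n in("top","scene"):
    print(n,"tip",proj(n,p-[0,0,.011]).round(),"tcp+.06",proj(n,p+[0,0,.06]).round())
    print("panel top corners expected open",proj(n,[[.4926,.3214,.096],[.5031,.1923,.096]]).round().tolist(),"shut",proj(n,[[.59,.329,.096],[.601,.2,.096]]).round().tolist())
w=eyes.camera("wrist");sc=cv2.imread("pics/scene5.png")
cv2.imwrite("pics/crop6.png",np.hstack([cv2.resize(w,(480,300)),cv2.resize(sc[215:340,320:445],(300,300),interpolation=2)]))
E
```

```text
[0.58847677 0.26847045 0.07873737] [ 9.98695422e-01  5.10502214e-02  1.03744586e-03 -5.03048238e-04] [-0.59363645  0.39808115  0.52775248] [ 0.01   0.567 -0.697  1.515  0.38   1.196 -2.218]
top tip [[202. 182.]] tcp+.06 [[193. 177.]]
panel top corners expected open [[176.0, 220.0], [230.0, 215.0]] shut [[174.0, 180.0], [227.0, 174.0]]
scene tip [[366. 296.]] tcp+.06 [[369. 284.]]
panel top corners expected open [[417.0, 294.0], [383.0, 248.0]] shut [[380.0, 317.0], [347.0, 267.0]]
```

View pics/crop6.png

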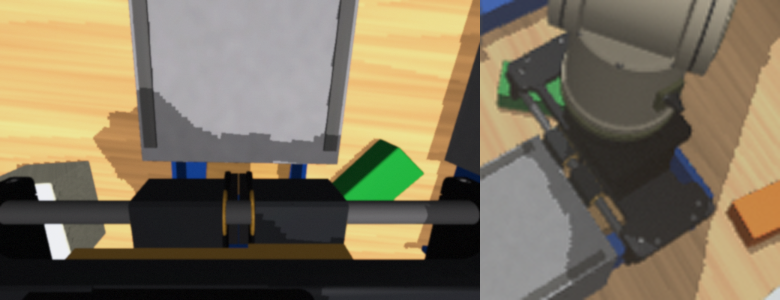

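```bash
python3 - <<'E'
from h import *
a=[]
for k in("top1","top4","top5"):
    im=cv2.imread(f"pics/{k}.png");a.append(cv2.resize(im[160:240,160:250],(260,231),interpolation=cv2.INTER_NEAREST))
b=[]
for k in("scene1","scene4","scene5"):
    im=cv2.imread(f"pics/{k}.png");b.append(cv2.resize(im[235:345,335:459],(260,231),interpolation=cv2.INTER_NEAREST))
cv2.imwrite("pics/crop7.png",np.vstack([np.hstack(a),np.hstack(b)]))
E
```

```text
(no output)
```

View pics/crop7.png

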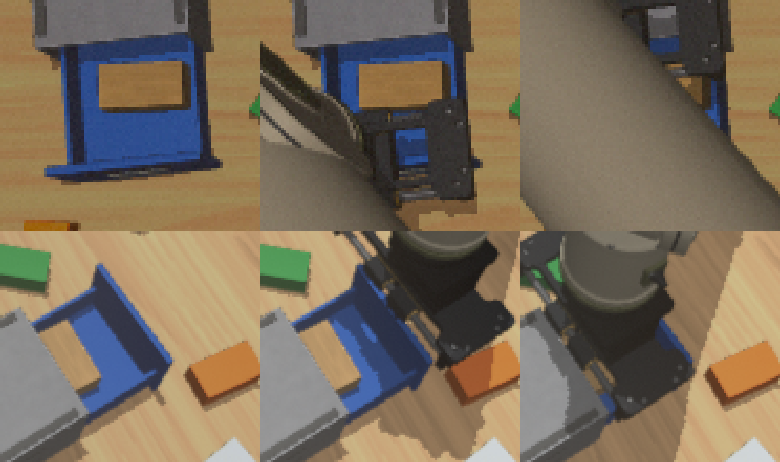

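The panel and carton haven't moved, so the fingers must be over or inside drawer a. A straight lift is safe either way. After that I'll move aside and measure again with a clear view.

```bash

python3 -m inch '{"translation":[[0,0,0.05],[0,0,0.15],[0,0,0.3],[0,0,0.5],[0,0,0.75],[0,0,1],[0,0,1],[0,0,1]],"rot":[[0,0,0],[0,0,0],[0,0,0],[0,0,0],[0,0,0],[0,0,0],[0,0,0],[0,0,0]],"jaw":[0,0,0,0,0,0,0,0]}'
python3 -m inch '{"translation":[[-0.3,-0.1,0],[-0.6,-0.4,0],[-0.9,-0.7,0],[-1,-1,0],[-1,-1,0]],"rot":[[0,0,0],[0,0,0],[0,0,0],[0,0,0],[0,0,0]],"jaw":[0,0,0,0,0]}' | grep pos
python3 -m inch '{"translation":[[-0.3,-0.3,0],[-0.4,-0.6,0],[-0.4,-0.9,0],[-0.4,-1,0],[-0.4,-1,0]],"rot":[[0,0,0],[0,0,0],[0,0,0],[0,0,0],[0,0,0]],"jaw":[0,0,0,0,0]}' | grep pos
python3 - <<'E'
from h import *
im=eyes.camera("top");cv2.imwrite("pics/top8.png",im)
s=eyes.camera("scene");cv2.imwrite("pics/scene8.png",s)
cv2.imwrite("pics/crop8.png",np.hstack([cv2.resize(im[70:270,100:300],None,fx=2,fy=2),cv2.resize(s[200:400,240:440],None,fx=2,fy=2)]))
for k in("top1","top8"):
    h=cv2.cvtColor(cv2.imread(f"pics/{k}.png"),cv2.COLOR_BGR2HSV);m=cv2.inRange(h,(100,100,30),(130,255,255))
    print(k,[np.flatnonzero(m[150:235,u]).max()+150 for u in range(180,228,4) if m[150:235,u].any()])
E
```

```text
time: 16.5
ee_pos: [0.5888, 0.2688, 0.1802]
eef_rot: [0.999, 0.051, 0.002, -0.001]
ft_force: [-0.6, -0.2, -0.2]
width: 0.0004
ee_pos: [0.4878, 0.1641, 0.1796]
ee_pos: [0.4478, 0.0631, 0.1794]
top1 [np.int64(219), np.int64(219), np.int64(219), np.int64(218), np.int64(218), np.int64(217), np.int64(217), np.int64(216), np.int64(216), np.int64(216), np.int64(215), np.int64(215)]
top8 [np.int64(219), np.int64(219), np.int64(219), np.int64(218), np.int64(218), np.int64(217), np.int64(217), np.int64(217), np.int64(202), np.int64(200), np.int64(199), np.int64(198)]
```

View pics/crop8.png

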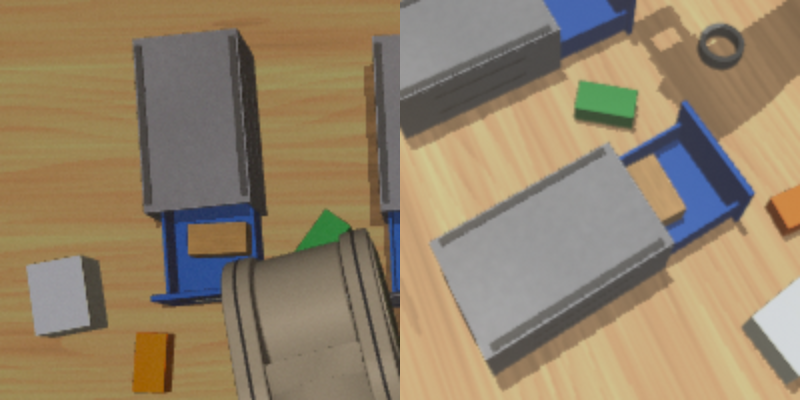

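Drawer a, the carton and everything nearby are untouched: panel front still at rows 217–219, carton at (217,238) in the crop. So the fingertips passed over the panel, and the tool may sit higher than its reading says. I'll check the fingertip height from the pictures.

```bash
python3 - <<'E'
from h import *
c=eyes.calibration("wrist");H=np.array(c["hand_eye"]);print(H.round(3).tolist(),c["fx"],c["cx"],c["cy"])
Hi=np.linalg.inv(H)
for z in(.011,-.008,-.03,-.05):
    p=Hi@[0,0,z,1];print(z,(c["fx"]*p[0]/p[2]+c["cx"]).round(1),(c["fy"]*p[1]/p[2]+c["cy"]).round(1))
s=r.read_state();print(s["ee_pos"],s["width"])
p=s["ee_pos"]
for z in(.011,-.02,-.043): print("scene",z,proj("scene",p-[0,0,z]).round(1),"top",proj("top",p-[0,0,z]).round(1))
im=cv2.imread("pics/scene8.png");u,v=proj("scene",p)[0].astype(int);print(u,v)
w=eyes.camera("wrist");cv2.imwrite("pics/wrist9.png",w)
A=im[max(v-65,0):v+65,u-65:u+65]
cv2.imwrite("pics/crop9.png",np.hstack([cv2.resize(A,(390,390),interpolation=0),cv2.resize(w[150:400,190:450],(406,390))]))
E
```

```text
[[0.001, -0.962, -0.273, 0.075], [1.0, 0.0, 0.001, -0.001], [-0.001, -0.273, 0.962, -0.182], [0.0, 0.0, 0.0, 1.0]] 342.3371953142755 317.59674005620025 194.29160871922727
0.011 318.0 226.8
-0.008 318.1 239.5
-0.03 318.2 257.5
-0.05 318.4 278.5
[0.44778505 0.06539983 0.17949113] 0.00036690720062306626
scene 0.011 [[379.5 181.2]] top [[280.8 235.8]]
scene -0.02 [[381.2 173.2]] top [[279.5 235.4]]
scene -0.043 [[382.4 166.9]] top [[278.5 235. ]]
380 178
```

View pics/crop9.png

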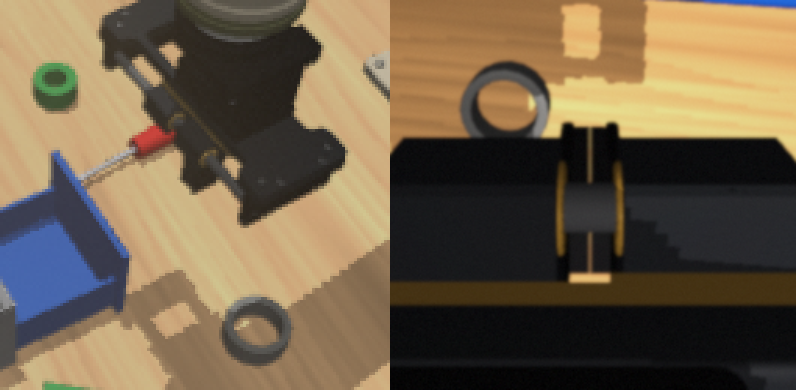

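```bash
python3 - <<'E'
from h import *
c=eyes.calibration("scene");R=np.array(c["R"]);t=np.array(c["t"]);C=-R.T@t
# hand's +y-end corners, scene pixels now -> offset rays; solve corner point on plane of known height p.z+dz
now=np.array([.44778,.0654,.17949])
px=np.array([[429.3,164.7],[396.7,185.7]])
for dz in(.03,.045,.06,.08):
    X=cast("scene",px,now[2]+dz)-now; print("dz",dz,X.round(3).tolist())
    for p,obs in(((.4959,.261,.0788),[[456.4,275],[423,298.8]]),):
        print("  pred scene4",proj("scene",X+p).round(1).tolist(),"obs",obs)
E
```

```text
dz 0.03 [[-0.108, 0.033, 0.03], [-0.008, 0.051, 0.03]]
  pred scene4 [[451.0, 261.7], [418.3, 287.4]] obs [[456.4, 275], [423, 298.8]]
dz 0.045 [[-0.098, 0.042, 0.045], [-0.0, 0.06, 0.045]]
  pred scene4 [[451.5, 264.0], [418.8, 289.7]] obs [[456.4, 275], [423, 298.8]]
dz 0.06 [[-0.088, 0.05, 0.06], [0.008, 0.068, 0.06]]
  pred scene4 [[452.1, 266.3], [419.3, 292.2]] obs [[456.4, 275], [423, 298.8]]
dz 0.08 [[-0.074, 0.062, 0.08], [0.018, 0.079, 0.08]]
  pred scene4 [[452.8, 269.6], [420.0, 295.6]] obs [[456.4, 275], [423, 298.8]]
```

```bash
python3 - <<'E'
from h import *
now=np.array([.44778,.0654,.17949]);px=np.array([[429.3,164.7],[396.7,185.7]])
X=cast("scene",px,now[2]+.1)-now;print(X.round(3).tolist())
print(proj("scene",X+[.4959,.261,.0788]).round(1).tolist(),"obs 456,275 423,299")
print(proj("scene",X+[.5885,.2685,.0787]).round(1).tolist(),"obs 416,300 385,320")
print(proj("scene",X+[.5885,.2685,.1787]).round(1).tolist(),"if 0.1 higher")
# numeric look: blue top rim rows/wall heights of panel a from scene: panel near +y vertical edge
for y in(.3214,):
    print(proj("scene",[[.4926,.3214,.096],[.4926,.3214,.004],[.5031,.1923,.096],[.5031,.1923,.004]]).round(1).tolist())
im=cv2.imread("pics/scene8.png");h=cv2.cvtColor(im,cv2.COLOR_BGR2HSV);m=cv2.inRange(h,(100,80,20),(130,255,255))[235:345,335:440]
n,l,s,c=cv2.connectedComponentsWithStats(m);i=1+s[1:,4].argmax();p=cv2.findContours((l==i).astype(np.uint8),0,2)[0][0]
print((cv2.approxPolyDP(p,2,True)[:,0]+[335,235]).tolist())
E
```

```text
[[-0.061, 0.073, 0.1], [0.028, 0.09, 0.1]]
[[453.6, 273.1], [420.8, 299.3]] obs 456,275 423,299
[[416.8, 295.8], [381.2, 324.0]] obs 416,300 385,320
[[428.5, 275.7], [388.9, 306.6]] if 0.1 higher
[[417.4, 294.1], [409.5, 307.7], [382.8, 247.5], [378.1, 263.9]]
[[383, 251], [382, 254], [396, 272], [393, 273], [393, 278], [396, 275], [404, 285], [399, 289], [402, 289], [402, 286], [408, 293], [404, 302], [378, 268], [381, 262], [379, 260], [350, 278], [368, 271], [365, 275], [383, 302], [381, 309], [373, 313], [377, 321], [407, 305], [408, 309], [416, 297]]
```

All the measurements agree with the reported pose, yet the panel wasn't moved. I'll return to the standoff, measure the panel with the wrist camera as a check, and push lower in smaller steps.

```bash

python3 -m inch '{"translation":[[-0.1,0.3,0],[-0.2,0.6,0],[-0.2,0.9,0],[-0.2,1,0]],"rot":[[0,0,0],[0,0,0],[0,0,0],[0,0,0]],"jaw":[0,0,0,0]}' | grep pos
python3 -m inch '{"translation":[[0,0.3,0],[0,0.6,0],[0,0.85,0],[0,0.92,0],[0,0.92,0]],"rot":[[0,0,0],[0,0,0],[0,0,0],[0,0,0],[0,0,0]],"jaw":[0,0,0,0,0]}'
cat >> h.py <<'E'
from scipy.spatial.transform import Rotation as Ro
def wcast(uv,z,s):
    c=eyes.calibration("wrist");T=np.eye(4);T[:3,:3]=Ro.from_quat(s["eef_rot"]).as_matrix();T[:3,3]=s["ee_pos"]
    M=T@np.array(c["hand_eye"]);uv=np.atleast_2d(uv).astype(float)
    d=np.c_[(uv[:,0]-c["cx"])/c["fx"],(uv[:,1]-c["cy"])/c["fy"],np.ones(len(uv))]@M[:3,:3].T
    return M[:3,3]+d*((z-M[2,3])/d[:,2])[:,None]
def panel(tag):
    s=r.read_state();w=eyes.camera("wrist");cv2.imwrite(f"pics/{tag}.png",w)
    m=cv2.inRange(cv2.cvtColor(w,cv2.COLOR_BGR2HSV),(100,100,30),(130,255,255))
    n,l,st,_=cv2.connectedComponentsWithStats(m)
    for i in range(1,n):
        if st[i,4]<150: continue
        x,y,ww,h,a=st[i];print("comp",st[i].tolist())
        P=[(u,np.flatnonzero(l[:,u]==i).max()+.5) for u in np.linspace(x+4,x+ww-5,8).astype(int)]
        print(np.c_[P,wcast(P,.096,s)[:,:2]@np.array([.9967,.0807]),wcast(P,.096,s)[:,1]].round(3).tolist())
    print(s["ee_pos"].round(4),s["ft_force"].round(1),"n",(s["ee_pos"][:2]@[.9967,.0807]).round(4))
E
python3 -c "
from h import *
panel('w10')"
```

```text
ee_pos: [0.4269, 0.1703, 0.1798]
time: 18.55
ee_pos: [0.4264, 0.2633, 0.1795]
eef_rot: [0.999, 0.054, 0.001, -0.0]
ft_force: [0.5, -0.2, 0.2]
width: 0.0007
comp [247, 0, 172, 103, 10992]
[[251.0, 98.5, 0.519, 0.321], [274.0, 98.5, 0.52, 0.304], [297.0, 99.5, 0.519, 0.287], [320.0, 100.5, 0.519, 0.27], [344.0, 101.5, 0.519, 0.252], [367.0, 101.5, 0.519, 0.235], [390.0, 101.5, 0.52, 0.217], [414.0, 102.5, 0.52, 0.2]]
comp [538, 0, 102, 151, 10837]
[[542.0, 135.5, 0.498, 0.097], [555.0, 138.5, 0.496, 0.087], [568.0, 140.5, 0.495, 0.076], [581.0, 142.5, 0.493, 0.066], [595.0, 145.5, 0.491, 0.054], [608.0, 148.5, 0.489, 0.043], [621.0, 149.5, 0.489, 0.033], [635.0, 150.5, 0.488, 0.022]]
[0.4264 0.2633 0.1795] [ 0.5 -0.2  0.2] n 0.4462
```

The wrist view independently puts the panel at n=0.519 with a 128 mm width, so its height is right too. Descending lower this time and stepping in with force checks.

```bash

python3 -m inch '{"translation":[[0,0,-0.3],[0,0,-0.6],[0,0,-0.9],[0,0,-1],[0,0,-1]],"rot":[[0,0,0],[0,0,0],[0,0,0],[0,0,0],[0,0,0]],"jaw":[0,0,0,0,0]}' | grep -E "pos|force"
python3 -m inch '{"translation":[[0,0,-0.13],[0.1,0.01,-0.14],[0.2,0.015,-0.14],[0.3,0.02,-0.14],[0.4,0.02,-0.14],[0.47,0.02,-0.14],[0.5,0.02,-0.14],[0.52,0.02,-0.14],[0.54,0.02,-0.14],[0.56,0.02,-0.14],[0.58,0.02,-0.14]],"rot":[[0,0,0],[0,0,0],[0,0,0],[0,0,0],[0,0,0],[0,0,0],[0,0,0],[0,0,0],[0,0,0],[0,0,0],[0,0,0]],"jaw":[0,0,0,0,0,0,0,0,0,0,0]}'  | grep -E "pos|force"
python3 -c "
from h import *
panel('w11')"
```

```text
ee_pos: [0.4263, 0.2607, 0.0787]
ft_force: [-0.1, -0.4, 1.3]
ee_pos: [0.4844, 0.2627, 0.0647]
ft_force: [-0.4, 0.2, -0.0]
comp [189, 0, 274, 231, 39787]
[[193.0, 225.5, 0.52, 0.323], [230.0, 226.5, 0.52, 0.306], [268.0, 226.5, 0.52, 0.288], [306.0, 229.5, 0.519, 0.27], [344.0, 228.5, 0.52, 0.252], [382.0, 229.5, 0.52, 0.235], [420.0, 229.5, 0.52, 0.217], [458.0, 229.5, 0.521, 0.199]]
comp [608, 176, 32, 68, 832]
[[612.0, 229.5, 0.522, 0.127], [615.0, 230.5, 0.522, 0.125], [618.0, 232.5, 0.521, 0.123], [621.0, 234.5, 0.52, 0.121], [625.0, 237.5, 0.519, 0.119], [628.0, 238.5, 0.518, 0.117], [631.0, 240.5, 0.517, 0.116], [635.0, 242.5, 0.516, 0.113]]
[0.4844 0.2627 0.0647] [-0.4  0.2 -0. ] n 0.504
```

```bash

for i in 1 2 3; do python3 -m inch '{"translation":[[0.015,0.001,0],[0.03,0.002,0],[0.045,0.003,0],[0.06,0.005,0]],"rot":[[0,0,0],[0,0,0],[0,0,0],[0,0,0]],"jaw":[0,0,0,0]}'  | grep -E "pos|force"; done
python3 -c "
from h import *
panel('w12')"
```

```text
ee_pos: [0.4905, 0.2631, 0.0647]
ft_force: [-1.3, -0.2, 1.8]
ee_pos: [0.4967, 0.2636, 0.0647]
ft_force: [-1.5, -0.8, 1.1]
ee_pos: [0.5028, 0.2641, 0.0647]
ft_force: [-1.6, -0.7, 0.6]
comp [190, 20, 272, 220, 36181]
[[194.0, 232.5, 0.535, 0.324], [231.0, 232.5, 0.535, 0.306], [269.0, 233.5, 0.535, 0.289], [306.0, 236.5, 0.534, 0.271], [344.0, 235.5, 0.535, 0.253], [381.0, 236.5, 0.535, 0.236], [419.0, 238.5, 0.534, 0.218], [457.0, 236.5, 0.536, 0.2]]
comp [621, 179, 19, 65, 660]
[[625.0, 237.5, 0.537, 0.12], [626.0, 238.5, 0.536, 0.12], [627.0, 238.5, 0.537, 0.119], [629.0, 239.5, 0.536, 0.118], [630.0, 239.5, 0.536, 0.118], [632.0, 240.5, 0.536, 0.117], [633.0, 241.5, 0.535, 0.116], [635.0, 242.5, 0.535, 0.115]]
[0.5028 0.2641 0.0647] [-1.6 -0.7  0.6] n 0.5224
```

Now it pushes properly: the panel has moved with the fingers from 0.520 to 0.535, at about 1.6 N. About 80 mm to go.

```bash

python3 -m inch '{"translation":[[0.02,0.002,0],[0.05,0.004,0],[0.08,0.006,0],[0.12,0.01,0],[0.16,0.013,0],[0.2,0.016,0],[0.24,0.019,0],[0.28,0.023,0],[0.32,0.026,0],[0.36,0.029,0],[0.4,0.032,0],[0.44,0.035,0],[0.48,0.039,0],[0.52,0.042,0],[0.56,0.045,0],[0.59,0.047,0],[0.61,0.049,0],[0.63,0.051,0],[0.64,0.052,0],[0.65,0.053,0]],"rot":[[0,0,0],[0,0,0],[0,0,0],[0,0,0],[0,0,0],[0,0,0],[0,0,0],[0,0,0],[0,0,0],[0,0,0],[0,0,0],[0,0,0],[0,0,0],[0,0,0],[0,0,0],[0,0,0],[0,0,0],[0,0,0],[0,0,0],[0,0,0]],"jaw":[0,0,0,0,0,0,0,0,0,0,0,0,0,0,0,0,0,0,0,0]}' | grep -E "pos|force"
python3 -c "
from h import *
panel('w13')"
```

```text
ee_pos: [0.5681, 0.2692, 0.0647]
ft_force: [-2.1, -0.4, -0.1]
comp [189, 183, 273, 57, 12234]
[[193.0, 232.5, 0.6, 0.329], [230.0, 233.5, 0.6, 0.312], [268.0, 233.5, 0.6, 0.294], [306.0, 236.5, 0.599, 0.276], [343.0, 235.5, 0.6, 0.259], [381.0, 237.5, 0.6, 0.241], [419.0, 238.5, 0.6, 0.223], [457.0, 238.5, 0.6, 0.205]]
comp [624, 202, 16, 42, 415]
[[628.0, 238.5, 0.602, 0.124], [629.0, 239.5, 0.601, 0.123], [630.0, 239.5, 0.601, 0.123], [631.0, 240.5, 0.601, 0.122], [632.0, 240.5, 0.601, 0.122], [633.0, 240.5, 0.601, 0.121], [634.0, 241.5, 0.6, 0.121], [635.0, 242.5, 0.6, 0.12]]
[0.5681 0.2692 0.0647] [-2.1 -0.4 -0.1] n 0.5879
```

```bash

python3 -m inch '{"translation":[[0.015,0.001,0],[0.03,0.002,0],[0.045,0.004,0],[0.06,0.005,0],[0.075,0.006,0],[0.09,0.007,0],[0.1,0.008,0],[0.11,0.009,0]],"rot":[[0,0,0],[0,0,0],[0,0,0],[0,0,0],[0,0,0],[0,0,0],[0,0,0],[0,0,0]],"jaw":[0,0,0,0,0,0,0,0]}' | grep -E "pos|force"
for i in 1 2; do python3 -m inch '{"translation":[[0.01,0.001,0],[0.02,0.002,0]],"rot":[[0,0,0],[0,0,0]],"jaw":[0,0]}' | grep -E "pos|force"; done
```

```text
ee_pos: [0.5793, 0.2702, 0.0647]
ft_force: [-1.4, 1.1, 1.2]
ee_pos: [0.5814, 0.2703, 0.0646]
ft_force: [-2.0, 0.3, 0.7]
ee_pos: [0.5835, 0.2705, 0.0647]
ft_force: [-1.4, 0.0, 0.4]
```

```bash

for i in 1 2; do python3 -m inch '{"translation":[[0.01,0.001,0]],"rot":[[0,0,0]],"jaw":[0]}' | grep -E "pos|force"; done
```

```text
ee_pos: [0.5846, 0.2706, 0.0646]
ft_force: [-1.2, 0.1, -0.1]
ee_pos: [0.5857, 0.2707, 0.0646]
ft_force: [-1.0, -0.2, 0.2]
```

```bash

for i in 1 2 3; do python3 -m inch '{"translation":[[0.01,0.001,0]],"rot":[[0,0,0]],"jaw":[0]}' | grep -E "pos|force"; done
```

```text
ee_pos: [0.5867, 0.2708, 0.0647]
ft_force: [-6.0, -0.2, 0.8]
ee_pos: [0.5867, 0.2708, 0.0645]
ft_force: [-8.5, -2.3, 5.1]
ee_pos: [0.5867, 0.2708, 0.0646]
ft_force: [-8.6, -1.9, 5.5]
```

That's the hard stop, at 8.6 N. Backing off and clearing.

```bash

python3 -m inch '{"translation":[[-0.05,-0.004,0],[-0.15,-0.012,0],[-0.3,-0.02,0],[-0.5,-0.04,0],[-0.7,-0.05,0.1],[-0.85,-0.07,0.4],[-1,-0.08,0.7],[-1,-0.08,1],[-1,-0.08,1],[-1,-0.08,1]],"rot":[[0,0,0],[0,0,0],[0,0,0],[0,0,0],[0,0,0],[0,0,0],[0,0,0],[0,0,0],[0,0,0],[0,0,0]],"jaw":[0,0,0,0,0,0,0,0,0,0]}' | grep -E "pos|force"
python3 -m inch '{"translation":[[-0.3,0.1,0.3],[-0.6,0.2,0.6],[-0.9,0.3,0.9],[-1,0.3,1],[-1,0.3,1],[-1,0.3,1]],"rot":[[0,0,0],[0,0,0],[0,0,0],[0,0,0],[0,0,0],[0,0,0]],"jaw":[0,0,0,0,0,0]}'
python3 - <<'E'
from h import *
t=eyes.camera("top");s=eyes.camera("scene")
cv2.imwrite("pics/top14.png",t);cv2.imwrite("pics/scene14.png",s)
cv2.imwrite("pics/fin.png",np.hstack([cv2.resize(t[70:330,90:530],(440,260)),s[100:360,130:490]]))
a=cv2.imread("pics/top1.png")
def blue(im):return cv2.inRange(cv2.cvtColor(im,cv2.COLOR_BGR2HSV),(100,100,30),(130,255,255))
for k,im in(("before",a),("after",t)):
    m=blue(im);m[:,500:]=0;n,l,st,_=cv2.connectedComponentsWithStats(m);print(k,[x.tolist() for x in st[1:] if x[4]>60])
E
```

```text
ee_pos: [0.4868, 0.2626, 0.1649]
ft_force: [-0.7, 0.0, -0.4]
time: 26.85
ee_pos: [0.3873, 0.2916, 0.2636]
eef_rot: [0.999, 0.052, -0.001, 0.002]
ft_force: [-0.5, 0.7, -1.1]
width: 0.0005
before [[376, 164, 55, 54, 1474], [176, 172, 54, 49, 1345], [293, 174, 54, 48, 2113]]
after [[384, 164, 53, 12, 169], [173, 172, 53, 8, 164], [293, 174, 54, 47, 2101]]
```

View pics/fin.png

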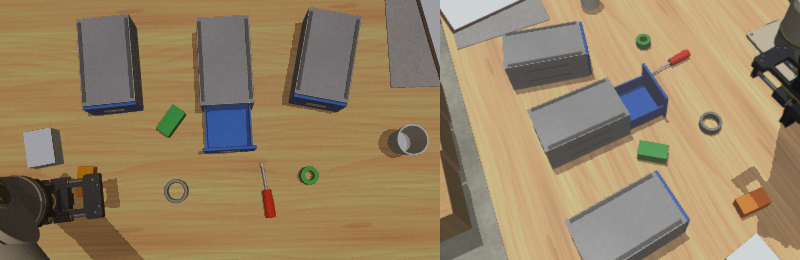

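The final view shows drawers a (110,106) and b (320,104) flush shut and c open (230,130). The tape, screwdriver, cup, label box and look-alikes are where they were, and the arm is clear. Handing in.

```bash
python3 -c "
from bench import r
print(r.close_job(), r.read_state()['time'])"
```

```text
the job is handed in; nothing more can be done
the job is handed in; nothing more can be done
```

I pushed both stocked drawers gently shut with the closed fingertips, first the one with the collars and then the one with the carton. I left the empty middle drawer open, and the job was handed in at about 27 s.

**Last checks**
- **Shut drawers:** each push ended against the hard stop, with the force rising from about 2 N to 8.6 N. The closing speed was 10–20 mm/s. In the last top view only a thin blue strip of each front shows, against its case.
- **Empty drawer:** it looks unchanged in the top view, within a pixel.
- **Other things:** the tape, screwdriver, cup, label box and look-alikes looked to be where they started. I checked these by eye only.
- **Stock:** it is out of sight inside the shut drawers. I last saw the carton and collars lying in place while the drawers were still open.
- **Arm:** it ended high and clear, touching nothing.

**What disagreed:** my first push on the carton drawer, with the tool at z = 0.079, never touched the panel. The readings put the fingertips below the panel's top edge, yet they moved about 90 mm with no force and the drawer stayed still. I found no cause. I lifted straight out, and neither the drawer nor the carton had moved. The second push, 14 mm lower, moved the drawer normally, and the wrist camera showed the panel moving with the fingers.

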